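# Lock the hold-down stud in the sensor rail

### The arm

A 6-joint arm with a two-finger parallel gripper is mounted at the origin on the work surface. World frame = base frame: x ahead of the robot, y to its left, z up, the work surface at z = 0. Lengths are in m, angles in rad, forces in N, time in s.
With the tool pointing down it reaches from about 0.225 to 0.875 m from the base axis. Payload 3.4 kg.
Tool frame: the origin (TCP) lies midway between the tips of the shut fingers; the grasp point (between the pads) lies 19 mm behind it (pinch_z is the distance from the TCP to the grasp point, in m); z points along the fingers, y is the line along which they close (so a half turn about z gives the same grasp; the last joint's range is limited). The gripper opens to 85 mm and grips with 20 to 120 N. Pads are 22 mm wide; open, the fingers measure 114 mm over their backs; the gripper's body (76 mm by 85 mm) begins 54 mm behind the grasp point. The pads swing forward as they close: fully open they stand 13 mm farther back than shut.
Start: joints at [1.015, 0.276, 1.505, -0, 1.361, -0.121], TCP at [0.242, 0.522, 0.231] pointing down, gripper open.
Joint ranges: [-2.89, 2.89], [-0.75, 2.08], [0.22, 2.7], [-1.18, 4.32], [0.11, 2.71], [-2.7, 2.7]. Speed limits (rad/s): [2.57, 2.57, 3.14, 3.14, 3.14, 3.14].

### API

Orientations are given as a unit quaternion [w, x, y, z].
In Python, from rig import get_state, get_image, sign_off, pinch_z gives the robot as it stands.
- The arm moves only by the tool send_rows, never from a script. Its argument "steps" is one flat list of numbers, 5 for each row, row after row: the gripper's target within -1 to 1 (fully open at 1, half-way at 0, shut at -1), then the shift along the tool's x, y, z in cm, then the turn about the tool's z in degrees. In form: [gripper, x, y, z, roll, gripper, x, y, z, roll, ...]. A call has 1 to 12 rows; each row shifts and turns the commanded pose from where the row before left it, along the tool's axes as they then stand; what a row does not reach is not made up. A row lasts 1/10 s, in which the tool goes at most 50 mm and 8.59 degrees, less where a joint would pass 70% of its speed; a pose out of reach is approached as far as the arm can. A call is refused whole if a number of a shift passes 5 or a number of a turn 8.59, either way. A call with a gripper value outside its range is refused whole. The fingers move at their own pace and stop on an object; "newtons" is the grip in N (left out, the last holds). Time passes only in rows, so rows that do not move let the fingers close. It gives the time, the measured TCP pose, the force, the opening and the grip force at its end, in the units of the state.
- get_state(): the state, without advancing time (a new reading comes with each control period).
- get_image(name): name is "scene" or "top" or "wrist"; returns a dict with "color" (480x640x3 uint8, red, green, blue), "mtx" (3x3 intrinsics, pixels), "T" (4x4, takes a point from camera to world coordinates); the wrist camera has in their place "mount" (4x4, takes a point from camera to tool coordinates, whose origin is the TCP and whose axes are the flange's). Camera axes: x right, y down, z forward; pixel columns grow to the right and rows downward; lengths in m; the calibration is good to about 2 mm. The wrist camera is an equidistant fisheye: a pixel r from the principal point sees the ray r / f radians off the axis. A picture is of the moment at which its call begins: read the wrist's pose just before it. There is no depth.
- sign_off(): hands the job in; it is judged then, once.
The state is a dict: "clock": time; "qpos": joint angles; "qd": joint speeds; "effort": joint torques, N m; "position": TCP position; "ee_rot": TCP orientation; "contact_force": force on the tool from outside, world axes, zero at the start; "moment": the same for the moment, N m; "width": finger opening in m; "gripper_force": force on a finger pad.
Only numpy, scipy, OpenCV 4.12 (cv2) and the standard library are available. Lean on these libraries where they do the work, as an engineer would, in place of code of your own. Each camera call takes 0.05 s, during which the arm holds its last target. There are 200 camera calls.

### The job

Fit the T-head hold-down stud into the sensor rail: lower its head through the wide entry window of the slot, slide it along under the lips until you feel the hidden stop, ease it back 2 mm and turn it a quarter turn there so the head lies across the slot and locks, then let go. Keep it upright and never force it (no hard shoves, no levering it over in the slot), and leave the flange, screwdriver and tray where they are.

Things in the scene. Friction and masses are not known exactly. Their poses are not given: they have to be found in the camera images.
- stud_grip (a point): Grip centre of the loose upright stud (70 mm tall, 80 g): black flat bar 30 x 12 mm, 42 mm high, on a steel T-head. Point on the stud's axis, 50 mm above its underside. x: long direction of bar and head (parallel); z up. Pinch the 12 mm thickness (along y). Below the bar, 22 to 28 mm above the underside, a round collar 28 mm wide.
- stud_foot (a point): Centre of the underside of the stud's T-head, on which it stands. Head: 30 mm long (along x), 13 mm wide, 8 mm high, half-round ends; above it a shank 8 mm in diameter. Axes as for the grip.
- rail: Fixed aluminium rail, 70 mm wide, top 22 mm above the bench. Origin on its underside, on the slot's line; x along the slot from window to stop (rail spans x = -132 to +100 mm), z up. T-slot at y = 0: lips 6 mm thick, 11 mm gap; below, a channel 10 mm high, 19 mm wide, floor 6 mm above the bench (grip centre then at 56 mm). The head moves in it only lengthwise, 2 mm of play in height.
- window (a point): Centre of the slot's entry window, at the rail's top face (22 mm up), at x = -90 mm on the rail. Straight opening 36 mm long (along the rail's x), 16 mm wide; the only place where the head, lengthwise, passes the lips. Its axes are the rail's.
- slot_end (a point): Far end of the visible slot, top face, x = +85 mm on the rail. Under the lips before it hides a rigid stop: the head's end meets it when the stud's axis is somewhere from x = -30 to +50 mm. A pocket there (38 mm wide, 25.6 mm long) lets the head turn either way, but only with the stud 2 mm (+-1) back from touching. In the slot, over 20 N on the rail or a lean over 0.06 rad is forcing it.
- fork (a point): Tip of the green sensor plate's forked foot, on the middle line at x = -45 mm, 25 mm above the bench. The plate is fixed on the rail from here to x = +98 mm; the fork, 3 mm thick with an 18 mm gap, straddles the slot and passes under the stud's collar. Parts on the plate reach 32 mm above the bench.
- flange_center (a point): Bystander: loose turned steel flange, 92 mm diameter, 50 mm tall; point half-way up. Leave alone.
- driver_grip (a point): Bystander: screwdriver lying on the bench; point on its handle. Leave alone.
- tray_center (a point): Bystander: small open blue plastic tray 100 x 80 x 30 mm; point at its middle, half-way up. Leave alone.
There are look-alikes about, which are no part of the job. There is more than one size of the rail; the job needs the largest.

How it is judged:
On the way, in this order (a step that is already met when the one before it is completed fails the run):
1. the head is down in the entry window, below the lips (z of stud_grip in the frame of rail below 0.0595 m and x of stud_grip in the frame of rail below -0.075 m and horizontal distance between stud_grip and window below 0.012 m and angle between stud_grip's own z axis and vertical below 0.15 rad), for 0.1 s.
2. slid along under the lips, head still lengthwise, until it bears on the stop (over 3 N) (x of stud_grip in the frame of rail above -0.038 m and z of stud_grip in the frame of rail below 0.0595 m and angle between the x axis of stud_grip and the x axis of rail, either way round below 0.4 rad and contact force between stud and rail above 3 N).
At the end, for the whole second after the job is handed in: The stud stands upright (within 0.06 rad) and at rest in the rail with its head below the lips in the locking pocket, turned across the slot to within 15 degrees, and released (angle between the x axis of stud_grip and the y axis of rail, either way round below 0.26 rad and z of stud_grip in the frame of rail between 0.053 and 0.0595 m and x of stud_grip in the frame of rail between -0.04 and 0.058 m and angle between stud_grip's own z axis and vertical below 0.06 rad and linear speed of stud below 0.02 m/s); the robot touches nothing.
It fails at once if the stud is forced in the slot: more than 20 N between stud and rail while sliding or turning (contact force between stud and rail above 20 N and z of stud_grip in the frame of rail below 0.0605 m and x of stud_grip in the frame of rail above -0.075 m and horizontal distance between stud_grip and slot_end below 0.165 m).
It fails at once if the stud is slammed into the rail: more than 50 N (contact force between stud and rail above 50 N).
It fails at once if the stud is levered over in the slot: it leans by more than 0.06 rad (angle between stud_grip's own z axis and vertical above 0.06 rad and z of stud_grip in the frame of rail below 0.0605 m and x of stud_grip in the frame of rail above -0.075 m and horizontal distance between stud_grip and slot_end below 0.165 m).
It fails at once if the flange, the screwdriver or the tray is moved by more than 30 mm (distance of any of flange_center, driver_grip, tray_center from where it was at the start of the episode above 0.03 m).
It also fails if it takes over 59 s, if anything falls off the work surface, if the arm or the gripper's body presses on something with over 40 N, if the wrist force passes 120 N, or if a joint passes its speed limit or range.

## Working session

There is one attempt and no reset: what is moved stays moved. The work goes in short steps, Python scripts to look and compute and a tool call to move; the robot and the scene stay as the last step left them, time stands still between calls to the robot, and variables do not carry over. Pictures are saved under pics/ and viewed, at most 10 in all, crops included, and the job is handed in when it is done.

Besides the shell and the picture viewer there is one more tool, called in YAML: its name, and indented under it one key for each argument. send_rows: Moves the arm, as the interface text tells. Its arguments: {"type":"object","properties":{"steps":{"type":"array"},"newtons":{"type":"number"}},"required":["steps"]}

```bash
mkdir -p pics
cat > h.py <<'E'
import numpy as np, cv2
from rig import get_state, get_image, sign_off, pinch_z
def save(n,im): cv2.imwrite('pics/'+n+'.png',im[:,:,::-1])
def cast(c,px,z):
    K=np.array(c['mtx']);T=np.array(c['T'])
    d=T[:3,:3]@np.linalg.inv(K)@np.array([px[0],px[1],1.]);o=T[:3,3]
    return o+d*(z-o[2])/d[2]
def proj(c,P):
    K=np.array(c['mtx']);T=np.array(c['T'])
    p=K@(T[:3,:3].T@(np.array(P)-T[:3,3]));return p[:2]/p[2]
E
python3 - <<'E'
from h import *
print(get_state(),pinch_z)
import pickle
for n in('top','scene'):
    c=get_image(n);save(n,c['color']);pickle.dump(c,open(n+'.pkl','wb'));print(n,c['T'],c['mtx'])
E
```

```text
{'clock': 0.0, 'qpos': array([ 1.01496943e+00,  2.76612578e-01,  1.50616791e+00, -1.25586415e-05,
        1.36069939e+00, -1.20971581e-01]), 'qd': array([-0.00021461, -0.00117569,  0.00097797,  0.00155723,  0.00017867,
       -0.0015146 ]), 'effort': array([-1.86695652e-04, -4.16775298e+01, -2.45805931e+01, -3.92038173e-04,
        1.09562755e-02,  4.43771953e-06]), 'position': array([0.24193996, 0.5210216 , 0.23041583]), 'ee_rot': array([-3.07467671e-04,  2.15717182e-01,  9.76455430e-01, -8.92139718e-04]), 'contact_force': array([ 0.98942972,  0.05108442, -0.34221618]), 'moment': array([ 0.02945739,  0.0125899 , -0.010985  ]), 'gripper_force': 0.0, 'width': 0.08544852407921982} 0.0187
top [[-0.00667695 -0.9909713   0.13390779  0.44614142]
 [-0.99966307  0.00325577 -0.02575148  0.0756945 ]
 [ 0.025083   -0.13403461 -0.99065916  0.95170436]
 [ 0.          0.          0.          1.        ]] [[522.30532531   0.         322.00530088]
 [  0.         522.30532531 241.25350212]
 [  0.           0.           1.        ]]
scene [[ 0.72399783  0.55499529 -0.40964299  0.98822808]
 [ 0.68978716 -0.57856657  0.43526359 -0.37176309]
 [ 0.0045635  -0.59769637 -0.80170956  0.84366766]
 [ 0.          0.          0.          1.        ]] [[499.95634664   0.         309.67450743]
 [  0.         499.95634664 240.21459009]
 [  0.           0.           1.        ]]
```

View pics/top.png

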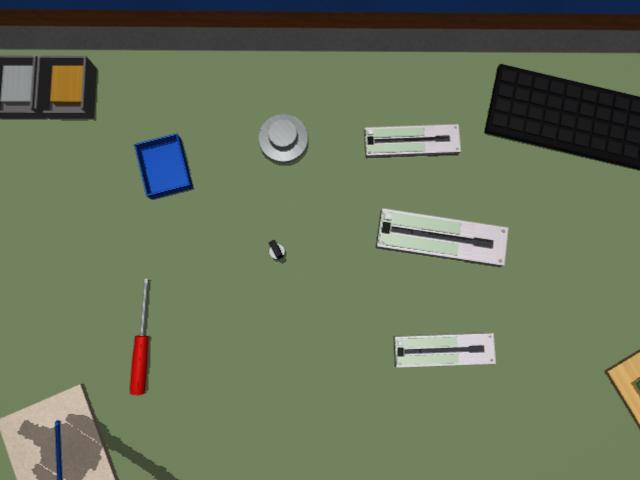

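View pics/scene.png

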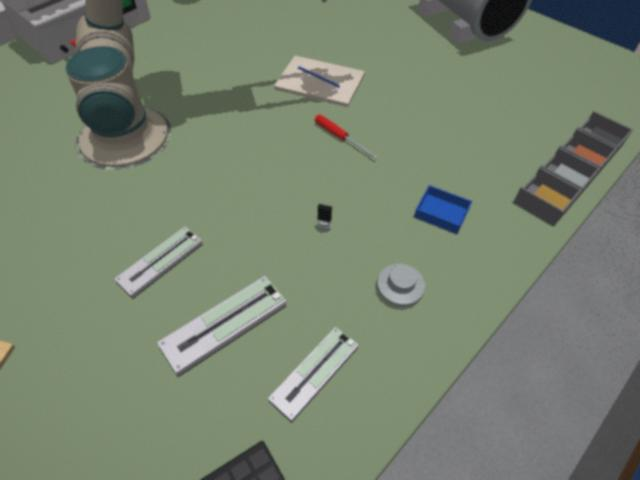

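The top view shows three rails. The largest is in the middle, with its top face at about (380–507, 210–265). Its window is the right-hand dark rectangle at (483,243) and its slot end is at (386,228). The stud is at (277,250), the flange at (283,138), the tray at (163,166) and the driver at (140,350). The scene view agrees: stud at (324,216), big rail around (222,323).

```bash
cat > m.py <<'E'
from h import *
import pickle
t=pickle.load(open('top.pkl','rb'));s=pickle.load(open('scene.pkl','rb'))
def rail(c,roi):
    x0,y0,x1,y1=roi;im=c['color'].astype(int)
    hsv=cv2.cvtColor(c['color'],cv2.COLOR_RGB2HSV)
    m=np.zeros((480,640),np.uint8)
    m[y0:y1,x0:x1]=(hsv[y0:y1,x0:x1,2]>165)*255
    m=cv2.morphologyEx(m,cv2.MORPH_CLOSE,np.ones((9,9)))
    cn=max(cv2.findContours(m,0,1)[0],key=cv2.contourArea)[:,0]
    P=np.array([cast(c,p,.022)[:2] for p in cn])
    r=cv2.minAreaRect((P*1000).astype(np.float32));print('rail',r)
    b=cv2.boxPoints(r)/1000;print(b.round(4).tolist())
    # dark slot
    m2=np.zeros_like(m);cv2.drawContours(m2,[cn],-1,255,-1);m2=cv2.erode(m2,np.ones((5,5)))
    d=(m2>0)&(hsv[:,:,2]<110);ys,xs=np.nonzero(d)
    Q=np.array([cast(c,p,.022)[:2] for p in zip(xs,ys)])
    ctr=np.array(r[0])/1000;e=b-np.roll(b,1,0);e=e[np.argmax(np.linalg.norm(e,axis=1))];e/=np.linalg.norm(e)
    if e[1]<0:e=-e
    n=np.array([-e[1],e[0]])
    print('ctr',ctr,'x axis',e,np.degrees(np.arctan2(e[1],e[0])))
    u=(Q-ctr)@e-.016;v=(Q-ctr)@n
    for lo in np.arange(-.13,.1,.008):
        k=(u>=lo)&(u<lo+.008)
        if k.sum():print('%.3f n%d v %.4f..%.4f mean %.4f'%(lo,k.sum(),v[k].min(),v[k].max(),v[k].mean()))
rail(t,(365,200,520,275));rail(s,(150,268,292,380))
for c,roi in((t,(255,230,300,270)),(s,(305,195,345,235))):
    x0,y0,x1,y1=roi;g=c['color'][y0:y1,x0:x1].max(2)
    m=((g<45)*255).astype(np.uint8);cn=max(cv2.findContours(m,0,1)[0],key=cv2.contourArea)
    print('bar px',cv2.minAreaRect(cn+np.array([x0,y0])),(m>0).sum())
a=cv2.resize(t['color'][230:270,252:302],(400,320),interpolation=2);b=cv2.resize(s['color'][195:235,300:350],(400,320),interpolation=2)
c1=cv2.resize(t['color'][200:275,370:520],(800,400)[:2] and (800,280),interpolation=2)
save('z',np.vstack([np.hstack([a,b]),c1]))
E
python3 m.py
```

```text
rail ((580.1110229492188, -167.01817321777344), (232.02096557617188, 69.85472869873047), 81.0064468383789)
[[0.5274999737739563, -0.2761000096797943], [0.5964999794960022, -0.2870999872684479], [0.6327000260353088, -0.05790000036358833], [0.5637000203132629, -0.04699999839067459]]
ctr [ 0.58011102 -0.16701817] x axis [0.15632321 0.987706  ] 81.00645
-0.114 n5 v -0.0034..0.0038 mean 0.0002
-0.106 n34 v -0.0071..0.0068 mean -0.0004
-0.098 n36 v -0.0075..0.0070 mean -0.0001
-0.090 n36 v -0.0074..0.0072 mean -0.0000
-0.082 n35 v -0.0071..0.0070 mean -0.0002
-0.074 n27 v -0.0057..0.0055 mean 0.0004
-0.066 n23 v -0.0046..0.0038 mean -0.0006
-0.058 n22 v -0.0047..0.0047 mean -0.0000
-0.050 n24 v -0.0039..0.0045 mean 0.0005
-0.042 n22 v -0.0046..0.0038 mean -0.0005
-0.034 n23 v -0.0047..0.0047 mean 0.0001
-0.026 n24 v -0.0039..0.0045 mean 0.0002
-0.018 n21 v -0.0046..0.0038 mean -0.0004
-0.010 n23 v -0.0044..0.0046 mean 0.0004
-0.002 n23 v -0.0039..0.0045 mean 0.0001
0.006 n22 v -0.0046..0.0048 mean -0.0002
0.014 n24 v -0.0044..0.0046 mean 0.0004
0.022 n23 v -0.0046..0.0045 mean -0.0001
0.03
[... 1165 characters left out ...]
0.0008
-0.026 n14 v -0.0037..0.0025 mean -0.0007
-0.018 n14 v -0.0035..0.0022 mean -0.0007
-0.010 n15 v -0.0040..0.0023 mean -0.0010
-0.002 n14 v -0.0037..0.0025 mean -0.0007
0.006 n13 v -0.0035..0.0022 mean -0.0005
0.014 n15 v -0.0040..0.0024 mean -0.0010
0.022 n12 v -0.0037..0.0021 mean -0.0008
0.030 n13 v -0.0035..0.0018 mean -0.0009
0.038 n14 v -0.0040..0.0025 mean -0.0008
0.046 n12 v -0.0037..0.0022 mean -0.0009
0.054 n13 v -0.0035..0.0023 mean -0.0008
0.062 n14 v -0.0040..0.0020 mean -0.0010
0.070 n1 v 0.0009..0.0009 mean 0.0009
bar px ((276.0127868652344, 249.52740478515625), (18.848609924316406, 6.222456932067871), 64.98310089111328) 81
bar px ((324.5, 213.0), (14.0, 11.0), 90.0) 161
```

View pics/z.png

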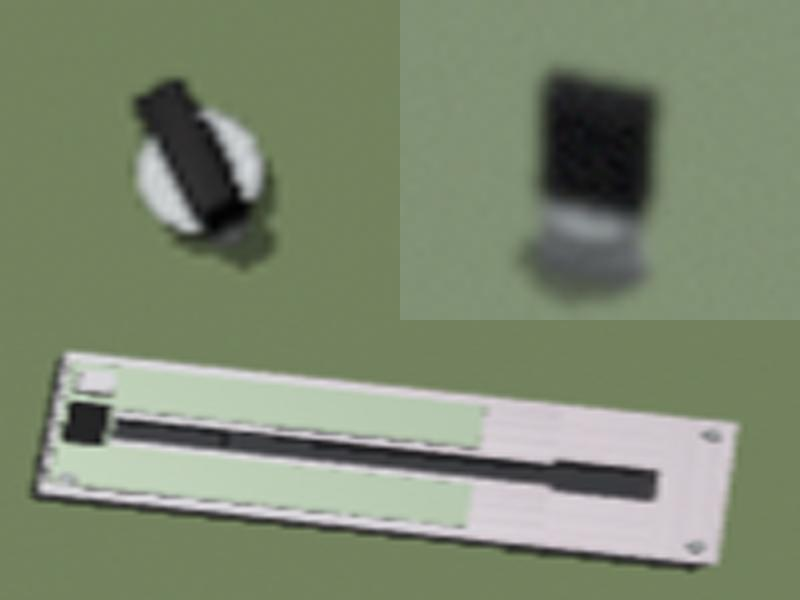

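The zoom shows the stud's white collar centred at about (277,251) in the top view, with the black bar running down-right at about 64°. The rail shows clearly: window at the right, green plate with the stop end at the left. The rail pose agrees between the two views to within 1 mm.

```bash
cat >> h.py <<'E'
from scipy.spatial.transform import Rotation as R
def rot(s): w,x,y,z=s['ee_rot'];return R.from_quat([x,y,z,w]).as_matrix()
O=np.array([.5825,-.1515]);YAW=np.radians(81.03);EX=np.array([np.cos(YAW),np.sin(YAW)]);EY=np.array([-EX[1],EX[0]])
def go(x,y,z,yaw):
    "shift in tool cm, roll in deg, to get there, and rail coords now"
    s=get_state();M=rot(s);p=s['position'];y0=np.degrees(np.arctan2(M[1,0],M[0,0]))
    d=M.T@(np.array([x,y,z])-p)*100
    print('t',round(s['clock'],2),'pos',p.round(4),'yaw',round(y0,2),'tilt',M[:,2].round(4),'shift cm',d.round(3),'roll',round(-((yaw-y0+180)%360-180),2),'F',s['contact_force'].round(2),'w',round(s['width'],4))
    print('rail xy',((p[:2]-O)@EX).round(4),((p[:2]-O)@EY).round(4))
def rxy(x,y=0): return O+EX*x+EY*y
E
python3 - <<'E'
from h import *
import pickle
t=pickle.load(open('top.pkl','rb'));s=pickle.load(open('scene.pkl','rb'))
for z in(.028,):print(cast(t,(277.1,251.2),z))
# bar top face mid in top view, bar top in scene
print('bar top',cast(t,(252+190/8,230+148/8),.070))
print('scene bar top edge',cast(s,(300+200/8,195+82/8),.070), 'collar', cast(s,(300+195/8,195+232/8),.028))
a=cast(t,(252+185/8,230+82/8),.07);b=cast(t,(252+247/8,230+205/8),.07);print('yaw',np.degrees(np.arctan2(*(a-b)[1::-1])))
p=cast(t,(277.1,251.2),.028);go(p[0],p[1],.16,26)
E
```

```text
[0.55342812 0.13161292 0.028     ]
bar top [0.55317045 0.13137936 0.07      ]
scene bar top edge [0.55416711 0.1341962  0.07      ] collar [0.56448213 0.12284663 0.028     ]
yaw 26.698767557417806
t 0.1 pos [0.242  0.5211 0.2306] yaw 155.09 tilt [-8.0e-04 -1.3e-03 -1.0e+00] shift cm [-44.657 -22.194   7.082] roll 129.09 F [-0.01 -0.17 -0.32] w 0.0855
rail xy 0.6113 0.4412
```

send_rows:
  steps: [1,-3.72,-1.85,0.59,0,1,-3.72,-1.85,0.59,0,1,-3.72,-1.85,0.59,0,1,-3.72,-1.85,0.59,0,1,-3.72,-1.85,0.59,0,1,-3.72,-1.85,0.59,0,1,-3.72,-1.85,0.59,0,1,-3.72,-1.85,0.59,0,1,-3.72,-1.85,0.59,0,1,-3.72,-1.85,0.59,0,1,-3.72,-1.85,0.59,0,1,-3.72,-1.85,0.59,0]
  newtons: 100

```text
clock: 1.3
position: [0.5542, 0.1306, 0.1599]
ee_rot: [-0.0, 0.216, 0.976, 0.0]
contact_force: [-0.1, 0.1, 0.7]
width: 0.0851
gripper_force: 0.0
```

send_rows:
  steps: [1,0,0,0,8.5,1,0,0,0,8.5,1,0,0,0,8.5,1,0,0,0,8.5,1,0,0,0,8.5,1,0,0,0,8.5,1,0,0,0,8.5,1,0,0,0,8.5,1,0,0,0,8.5,1,0,0,0,8.5,1,0,0,0,8.5,1,0,0,0,8.5]

```text
clock: 2.5
position: [0.5532, 0.1321, 0.16]
ee_rot: [-0.0, 0.896, 0.444, -0.001]
contact_force: [0.3, 0.2, -0.4]
width: 0.0854
gripper_force: 0.0
```

send_rows:
  steps: [1,0,0,0,8.5,1,0,0,0,8.5,1,0,0,0,8.5,1,0,0,0,1,1,0,0,0,0,1,0,0,0,0]

```text
clock: 3.1
position: [0.5535, 0.1321, 0.1603]
ee_rot: [-0.0, 0.973, 0.231, -0.0]
contact_force: [0.7, -0.7, -0.0]
width: 0.0849
gripper_force: 0.0
```

```bash
cat >> h.py <<'E'
def wpix(c,s,P):
    "world point -> wrist pixel"
    Tm=np.array(c['mount']);pt=rot(s).T@(np.array(P)-s['position']);pc=Tm[:3,:3].T@(pt-Tm[:3,3])
    K=np.array(c['mtx']);th=np.arctan2(np.hypot(pc[0],pc[1]),pc[2]);ph=np.arctan2(pc[1],pc[0])
    return np.array([K[0,2]+K[0,0]*th*np.cos(ph),K[1,2]+K[1,1]*th*np.sin(ph)])
def wcast(c,s,px,z):
    Tm=np.array(c['mount']);K=np.array(c['mtx']);u=(px[0]-K[0,2])/K[0,0];v=(px[1]-K[1,2])/K[1,1];th=np.hypot(u,v)
    d=np.array([u/th*np.sin(th),v/th*np.sin(th),np.cos(th)]);M=rot(s)
    d=M@Tm[:3,:3]@d;o=s['position']+M@Tm[:3,3];return o+d*(z-o[2])/d[2]
E
python3 - <<'E'
from h import *
import pickle
go(.5535,.1315,.16,26.5)
s=get_state();c=get_image('wrist');save('w1',c['color']);pickle.dump((c,s),open('w1.pkl','wb'))
print(c['mount'],c['mtx'],wpix(c,s,[.5535,.1315,.07]),wpix(c,s,[.5535,.1315,.028]))
E
```

```text
t 3.1 pos [0.5535 0.1321 0.1603] yaw 26.7 tilt [-3.e-04 -0.e+00 -1.e+00] shift cm [-0.025  0.056  0.031] roll 0.2 F [ 0.66 -0.7  -0.02] w 0.0849
rail xy 0.2756 0.0729
[[ 5.00244655e-05 -9.51810940e-01 -3.06685396e-01  7.77358060e-02]
 [ 9.99999687e-01 -1.94405124e-04  7.66457669e-04 -1.13442706e-03]
 [-7.89144007e-04 -3.06685338e-01  9.51810633e-01 -1.41767109e-01]
 [ 0.00000000e+00  0.00000000e+00  0.00000000e+00  1.00000000e+00]] [[371.64829954   0.         318.43293109]
 [  0.         371.64829954 234.36473931]
 [  0.           0.           1.        ]] [320.74454206 238.95574672] [320.38403249 221.49018674]
```

View pics/w1.png

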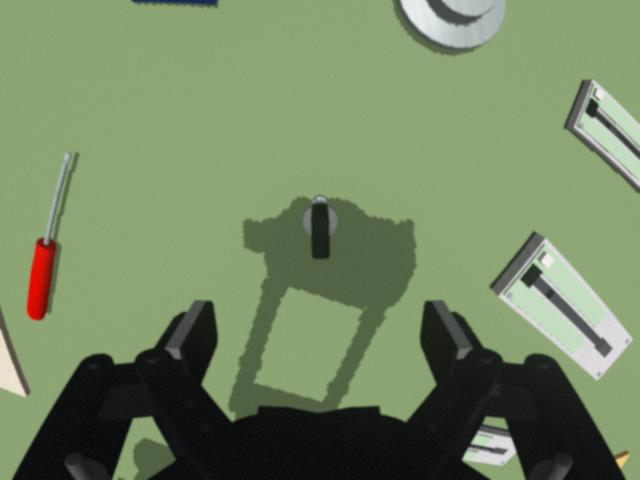

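The wrist view shows the bar upright at column 320, rows 205–258, with the collar at (320,221). The prediction matches to about 1 px, so I descend.

send_rows:
  steps: [1,-0.03,0.04,2.5,0,1,0,0,2.5,0,1,0,0,2.5,0,1,0,0,2.5,0,1,0,0,1.5,0,1,0,0,1.0,0,-1,0,0,0,0,-1,0,0,0,0,-1,0,0,0,0,-1,0,0,0,0,-1,0,0,0,0,-1,0,0,0,0]
  newtons: 60

```text
clock: 4.35
position: [0.5541, 0.1317, 0.0363]
ee_rot: [0.0, 0.973, 0.23, 0.001]
contact_force: [-0.0, 0.1, 3.9]
width: 0.0112
gripper_force: 58.9
```

send_rows:
  steps: [-1,0,0,0,0,-1,0,0,0,0,-1,0,0,0,0,-1,0,0,0,0]
  newtons: 100

```text
clock: 4.75
position: [0.5542, 0.1318, 0.0364]
ee_rot: [0.0, 0.973, 0.23, 0.001]
contact_force: [-0.8, 0.2, 6.7]
width: 0.0104
gripper_force: 97.5
```

Run:
```python
from h import *
x,y=rxy(-.09);print(x,y);go(x,y,.11,81.03)
print(get_state()['gripper_force'])
```

```text
0.5684674437907081 -0.2403993102686014
t 4.75 pos [0.5542 0.1318 0.0364] yaw 26.59 tilt [ 1.7e-03  3.0e-04 -1.0e+00] shift cm [-15.368  33.923  -7.369] roll -54.44 F [-0.81  0.22  6.68] w 0.0104
rail xy 0.2754 0.0721
97.52807021141052
```

send_rows:
  steps: [-1,0,0,-2,0,-1,0,0,-3,0,-1,0,0,-3,0,-1,-1.7,3.77,0,0,-1,-1.7,3.77,0,0,-1,-1.7,3.77,0,0,-1,-1.7,3.77,0,0,-1,-1.7,3.77,0,0,-1,-1.7,3.77,0,0,-1,-1.7,3.77,0,0,-1,-1.7,3.77,0,0,-1,-1.7,3.77,0,0]

```text
clock: 5.95
position: [0.568, -0.2417, 0.1149]
ee_rot: [-0.0, 0.973, 0.23, -0.0]
contact_force: [-0.2, -0.4, -0.5]
width: 0.0107
gripper_force: 97.5
```

send_rows:
  steps: [-1,0,0,0,-7.78,-1,0,0,0,-7.78,-1,0,0,0,-7.78,-1,0,0,0,-7.78,-1,0,0,0,-7.78,-1,0,0,0,-7.78,-1,0,0,0,-7.78,-1,0,0,0,0,-1,0,0,0,0,-1,0,0,0,0]

```text
clock: 6.95
position: [0.5684, -0.2401, 0.1152]
ee_rot: [-0.0, 0.761, 0.649, -0.0]
contact_force: [1.1, -0.8, -0.8]
width: 0.0107
gripper_force: 97.6
```

Run:
```python
from h import *
import pickle
x,y=rxy(-.09);go(x,y,.075,81.03)
s=get_state();c=get_image('wrist');save('w2',c['color']);pickle.dump((c,s),open('w2.pkl','wb'))
print('window',wpix(c,s,[x,y,.022]),'grip',wpix(c,s,s['position']+[0,0,.0336]),'foot',wpix(c,s,s['position']+[0,0,-.0364]))
save('w2',cv2.resize(c['color'][120:420,120:520],(800,600),interpolation=2))
```

```text
t 6.95 pos [ 0.5684 -0.2401  0.1152] yaw 80.94 tilt [-4.e-04  3.e-04 -1.e+00] shift cm [-0.026  0.015  4.024] roll -0.09 F [ 1.15 -0.82 -0.78] w 0.0107
rail xy -0.0897 0.0001
window [320.56875449 239.20840417] grip [322.15618378 352.7429693 ] foot [320.92302677 273.43342261]
```

View pics/w2.png

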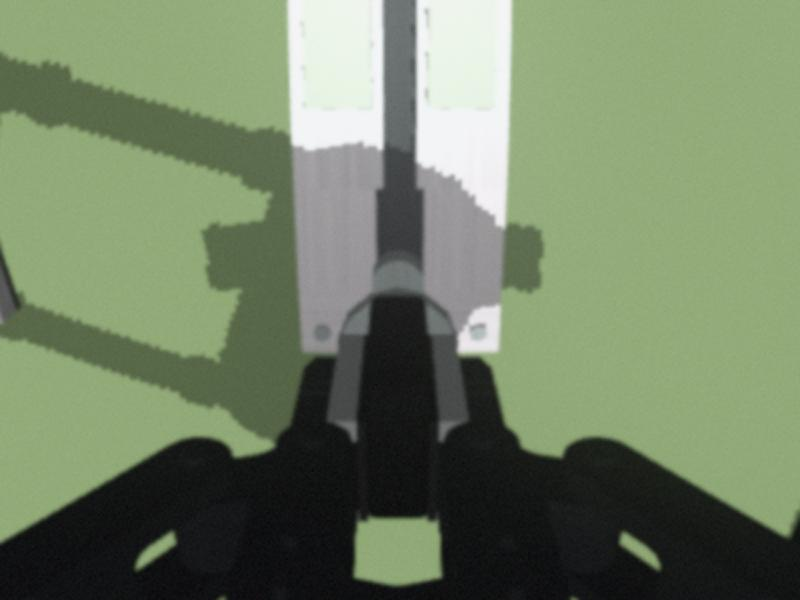

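The held stud sits over the window: far window edge at crop row 188, edges at columns 377–423, head's far end at about row 250 and columns 374–424. I check these against the predictions.

Run:
```python
from h import *
import pickle
c,s=pickle.load(open('w2.pkl','rb'));M=rot(s);p=s['position']
f=lambda P:((wpix(c,s,P)-[120,120])*2).round(1)
for v in(-.008,.008):
    q=rxy(-.072,v);print('win far corner',f([q[0],q[1],.022]))
q=rxy(-.132);print('rail end',f([q[0],q[1],.022]))
for v in(-.0065,0,.0065):
  for z in (-.0364,-.0284):print('head far end',v,z,f(p+M@np.array([.015 if v==0 else .0085,v,-z])))
for v in(-.006,.006):print('bar top near',f(p+M@np.array([-.015,v,-.0336])))
```

```text
win far corner [425.6 186.2]
win far corner [376.7 186.2]
rail end [401.1 350.7]
head far end -0.0065 -0.0364 [376.6 276.7]
head far end -0.0065 -0.0284 [375.8 288.6]
head far end 0 -0.0364 [401.9 253. ]
head far end 0 -0.0284 [402.2 264. ]
head far end 0.0065 -0.0364 [427.1 276.7]
head far end 0.0065 -0.0284 [428.3 288.5]
bar top near [372.  528.3]
bar top near [435.9 528.1]
```

send_rows:
  steps: [-1,-0.15,0.03,1.5,-0.1,-1,0,0,1.5,0,-1,0,0,1,0,-1,0,0,0.5,0,-1,0,0,0.5,0,-1,0,0,0.5,0,-1,0,0,0.4,0,-1,0,0,0,0,-1,0,0,0,0]

```text
clock: 7.9
position: [0.5688, -0.2418, 0.0566]
ee_rot: [0.0, 0.76, 0.65, 0.0]
contact_force: [-0.0, 0.5, -1.4]
width: 0.0107
gripper_force: 97.6
```

```bash
python3 -c "
from h import *
x,y=rxy(-.0912);go(x,y,.0434,81.03)"
```

```text
t 7.9 pos [ 0.5688 -0.2418  0.0566] yaw 81.15 tilt [ 4.e-04 -1.e-04 -1.e+00] shift cm [ 0.016 -0.051  1.325] roll 0.12 F [-0.01  0.53 -1.4 ] w 0.0107
rail xy -0.0914 -0.0005
```

send_rows:
  steps: [-1,0.1,0,0,0,-1,0.1,0,0,0,-1,0.1,0,0,0,-1,0.1,0,0,0,-1,0.05,0,0,0,-1,0,0,0,0,-1,0,0,0,0]

```text
clock: 8.6
position: [0.5693, -0.2373, 0.0565]
ee_rot: [0.0, 0.76, 0.65, 0.0]
contact_force: [0.3, 0.2, -0.6]
width: 0.0105
gripper_force: 97.6
```

```bash
python3 -c "
from h import *
x,y=rxy(-.0912);go(x,y,.0434,81.03)"
```

```text
t 8.6 pos [ 0.5693 -0.2373  0.0565] yaw 81.15 tilt [ 1.e-04  1.e-04 -1.e+00] shift cm [-0.441 -0.037  1.308] roll 0.12 F [ 0.31  0.24 -0.58] w 0.0105
rail xy -0.0868 -0.0004
```

send_rows:
  steps: [-1,0.1,0,0,0,-1,0.1,0,0,0,-1,0,0,0,0,-1,0,0,0,0]

```text
clock: 9.0
position: [0.5697, -0.2354, 0.0565]
ee_rot: [0.0, 0.76, 0.65, 0.0]
contact_force: [-0.3, 0.0, -0.7]
width: 0.0106
gripper_force: 97.6
```

```bash
python3 -c "
from h import *
x,y=rxy(-.0912);go(x,y,.0434,81.03)"
```

```text
t 9.0 pos [ 0.5697 -0.2354  0.0565] yaw 81.15 tilt [ 2.e-04 -1.e-04 -1.e+00] shift cm [-0.635 -0.043  1.31 ] roll 0.12 F [-0.27  0.04 -0.67] w 0.0106
rail xy -0.0849 -0.0004
```

The head's rounded nose can enter the 11 mm gap by about 3 mm, so contact is expected about 6 mm from centre. A little further.

send_rows:
  steps: [-1,0.1,0,0,0,-1,0.05,0,0,0,-1,0,0,0,0,-1,0,0,0,0]

```text
clock: 9.4
position: [0.5699, -0.2344, 0.0566]
ee_rot: [0.0, 0.759, 0.651, -0.0]
contact_force: [-0.2, -2.2, -0.9]
width: 0.0104
gripper_force: 97.6
```

```bash
python3 -c "
from h import *
x,y=rxy(-.0912);go(x,y,.0434,81.03)"
```

```text
t 9.4 pos [ 0.5699 -0.2344  0.0566] yaw 81.16 tilt [ 2.e-04 -9.e-04 -1.e+00] shift cm [-0.735 -0.048  1.317] roll 0.13 F [-0.19 -2.25 -0.85] w 0.0104
rail xy -0.0838 -0.0005
```

send_rows:
  steps: [-1,-0.3,-0.02,0,-0.1,-1,-0.3,0,0,0,-1,0,0,0.3,0,-1,0,0,0.3,0,-1,0,0,0.3,0,-1,0,0,0.2,0,-1,0,0,0.2,0,-1,0,0,0,0,-1,0,0,0,0]

```text
clock: 10.3
position: [0.5687, -0.2397, 0.0435]
ee_rot: [-0.0, 0.759, 0.651, 0.0]
contact_force: [-0.2, -0.8, -0.9]
width: 0.0106
gripper_force: 97.6
```

```bash
python3 -c "
from h import *
x,y=rxy(-.034);go(x,y,.0434,81.03)"
```

```text
t 10.3 pos [ 0.5687 -0.2397  0.0435] yaw 81.25 tilt [ 0.e+00  1.e-04 -1.e+00] shift cm [5.527e+00 5.000e-03 7.000e-03] roll 0.22 F [-0.22 -0.8  -0.88] w 0.0106
rail xy -0.0893 -0.0002
```

send_rows:
  steps: [-1,0.1,0,0,0.2,-1,0.15,0,0,0,-1,0.15,0,0,0,-1,0.15,0,0,0,-1,0.15,0,0,0,-1,0.15,0,0,0,-1,0.15,0,0,0,-1,0.15,0,0,0,-1,0,0,0,0]

```text
clock: 11.2
position: [0.5705, -0.2281, 0.0435]
ee_rot: [-0.0, 0.76, 0.65, 0.0]
contact_force: [-0.9, 0.5, 0.2]
width: 0.0108
gripper_force: 97.6
```

```bash
python3 -c "
from h import *
x,y=rxy(-.034);go(x,y,.0434,81.03)"
```

```text
t 11.2 pos [ 0.5705 -0.2281  0.0435] yaw 81.06 tilt [-0.e+00  2.e-04 -1.e+00] shift cm [ 4.358 -0.007  0.007] roll 0.03 F [-0.92  0.55  0.22] w 0.0108
rail xy -0.0776 -0.0001
```

send_rows:
  steps: [-1,0.3,0,0,0,-1,0.3,0,0,0,-1,0.3,0,0,0,-1,0.3,0,0,0,-1,0.3,0,0,0,-1,0.3,0,0,0,-1,0.3,0,0,0,-1,0.3,0,0,0,-1,0.3,0,0,0,-1,0.3,0,0,0,-1,0.3,0,0,0,-1,0.3,0,0,0]

```text
clock: 12.4
position: [0.5762, -0.1926, 0.0435]
ee_rot: [-0.0, 0.76, 0.65, 0.0]
contact_force: [0.4, 0.7, -1.1]
width: 0.0105
gripper_force: 97.6
```

send_rows:
  steps: [-1,0.2,0,0,0,-1,0.2,0,0,0,-1,0.1,0,0,0,-1,0,0,0,0]

```text
clock: 12.8
position: [0.5769, -0.1878, 0.0435]
ee_rot: [-0.0, 0.76, 0.65, 0.0]
contact_force: [0.9, 0.4, -0.6]
width: 0.0108
gripper_force: 97.6
```

```bash
python3 -c "
from h import *
x,y=rxy(-.034);go(x,y,.0434,81.03)"
```

```text
t 12.8 pos [ 0.5769 -0.1878  0.0435] yaw 81.05 tilt [ 0.e+00  1.e-04 -1.e+00] shift cm [ 0.272 -0.012  0.009] roll 0.02 F [ 0.87  0.4  -0.61] w 0.0108
rail xy -0.0367 -0.0001
```

send_rows:
  steps: [-1,0.1,0,0,0,-1,0.1,0,0,0,-1,0.05,0,0,0,-1,0,0,0,0]

```text
clock: 13.2
position: [0.5773, -0.1853, 0.0435]
ee_rot: [-0.0, 0.76, 0.65, 0.0]
contact_force: [-0.3, 0.3, -0.7]
width: 0.011
gripper_force: 97.6
```

send_rows:
  steps: [-1,0.1,0,0,0,-1,0.1,0,0,0,-1,0.05,0,0,0,-1,0,0,0,0]

```text
clock: 13.6
position: [0.5777, -0.1829, 0.0435]
ee_rot: [-0.0, 0.76, 0.65, 0.0]
contact_force: [-0.8, -0.2, -1.2]
width: 0.0107
gripper_force: 97.6
```

send_rows:
  steps: [-1,0.1,0,0,0,-1,0.1,0,0,0,-1,0.05,0,0,0,-1,0,0,0,0]

```text
clock: 14.0
position: [0.5781, -0.1804, 0.0435]
ee_rot: [-0.0, 0.76, 0.65, 0.0]
contact_force: [0.1, 0.5, -0.4]
width: 0.0103
gripper_force: 97.6
```

send_rows:
  steps: [-1,0.1,0,0,0,-1,0.1,0,0,0,-1,0.05,0,0,0,-1,0,0,0,0]

```text
clock: 14.4
position: [0.5784, -0.1779, 0.0435]
ee_rot: [-0.0, 0.76, 0.65, 0.0]
contact_force: [1.2, 0.0, -1.9]
width: 0.0105
gripper_force: 97.6
```

send_rows:
  steps: [-1,0.1,0,0,0,-1,0.1,0,0,0,-1,0.05,0,0,0,-1,0,0,0,0]

```text
clock: 14.8
position: [0.5788, -0.1754, 0.0435]
ee_rot: [-0.0, 0.76, 0.65, 0.0]
contact_force: [0.5, 0.1, -1.3]
width: 0.0105
gripper_force: 97.6
```

send_rows:
  steps: [-1,0.1,0,0,0,-1,0.1,0,0,0,-1,0.05,0,0,0,-1,0,0,0,0]

```text
clock: 15.2
position: [0.5792, -0.1729, 0.0435]
ee_rot: [-0.0, 0.76, 0.65, 0.0]
contact_force: [-0.1, -0.4, -0.8]
width: 0.0107
gripper_force: 97.6
```

send_rows:
  steps: [-1,0.1,0,0,0,-1,0.1,0,0,0,-1,0.05,0,0,0,-1,0,0,0,0]

```text
clock: 15.6
position: [0.5796, -0.1705, 0.0435]
ee_rot: [-0.0, 0.76, 0.65, 0.0]
contact_force: [0.1, -0.0, -0.5]
width: 0.0108
gripper_force: 97.6
```

send_rows:
  steps: [-1,0.1,0,0,0,-1,0.1,0,0,0,-1,0.05,0,0,0,-1,0,0,0,0]

```text
clock: 16.0
position: [0.58, -0.168, 0.0435]
ee_rot: [-0.0, 0.76, 0.65, 0.0]
contact_force: [0.0, -0.0, -1.0]
width: 0.0108
gripper_force: 97.6
```

send_rows:
  steps: [-1,0.1,0,0,0,-1,0.1,0,0,0,-1,0.05,0,0,0,-1,0,0,0,0]

```text
clock: 16.4
position: [0.5804, -0.1656, 0.0435]
ee_rot: [-0.0, 0.76, 0.65, 0.0]
contact_force: [-0.3, 0.3, -1.0]
width: 0.011
gripper_force: 97.6
```

send_rows:
  steps: [-1,0.1,0,0,0,-1,0.1,0,0,0,-1,0.05,0,0,0,-1,0,0,0,0]

```text
clock: 16.8
position: [0.5808, -0.1631, 0.0435]
ee_rot: [-0.0, 0.76, 0.65, 0.0]
contact_force: [0.1, -0.2, -1.3]
width: 0.0108
gripper_force: 97.6
```

send_rows:
  steps: [-1,0.1,0,0,0,-1,0.1,0,0,0,-1,0.05,0,0,0,-1,0,0,0,0]

```text
clock: 17.2
position: [0.5812, -0.1606, 0.0435]
ee_rot: [-0.0, 0.76, 0.65, 0.0]
contact_force: [-0.4, 0.3, -1.6]
width: 0.0108
gripper_force: 97.6
```

send_rows:
  steps: [-1,0.1,0,0,0,-1,0.1,0,0,0,-1,0.05,0,0,0,-1,0,0,0,0]

```text
clock: 17.6
position: [0.5815, -0.1581, 0.0435]
ee_rot: [-0.0, 0.76, 0.65, 0.0]
contact_force: [-0.1, -0.2, -0.2]
width: 0.0108
gripper_force: 97.6
```

send_rows:
  steps: [-1,0.1,0,0,0,-1,0.1,0,0,0,-1,0.05,0,0,0,-1,0,0,0,0]

```text
clock: 18.0
position: [0.582, -0.1557, 0.0435]
ee_rot: [-0.0, 0.76, 0.65, 0.0]
contact_force: [0.9, -0.4, -0.5]
width: 0.0106
gripper_force: 97.6
```

send_rows:
  steps: [-1,0.1,0,0,0,-1,0.1,0,0,0,-1,0.05,0,0,0,-1,0,0,0,0]

```text
clock: 18.4
position: [0.5823, -0.1532, 0.0435]
ee_rot: [-0.0, 0.76, 0.65, 0.0]
contact_force: [0.4, -0.7, -1.4]
width: 0.0109
gripper_force: 97.6
```

send_rows:
  steps: [-1,0.1,0,0,0,-1,0.1,0,0,0,-1,0.05,0,0,0,-1,0,0,0,0]

```text
clock: 18.8
position: [0.5827, -0.1507, 0.0435]
ee_rot: [-0.0, 0.76, 0.65, 0.0]
contact_force: [0.2, 0.2, -1.0]
width: 0.0106
gripper_force: 97.6
```

send_rows:
  steps: [-1,0.1,0,0,0,-1,0.1,0,0,0,-1,0.05,0,0,0,-1,0,0,0,0]

```text
clock: 19.2
position: [0.5831, -0.1483, 0.0435]
ee_rot: [-0.0, 0.76, 0.65, 0.0]
contact_force: [0.2, 0.1, -0.3]
width: 0.0107
gripper_force: 97.6
```

send_rows:
  steps: [-1,0.1,0,0,0,-1,0.1,0,0,0,-1,0.05,0,0,0,-1,0,0,0,0]

```text
clock: 19.6
position: [0.5835, -0.1458, 0.0435]
ee_rot: [-0.0, 0.76, 0.65, 0.0]
contact_force: [0.0, -0.3, -0.8]
width: 0.0106
gripper_force: 97.6
```

send_rows:
  steps: [-1,0.1,0,0,0,-1,0.1,0,0,0,-1,0.05,0,0,0,-1,0,0,0,0]

```text
clock: 20.0
position: [0.5839, -0.144, 0.0435]
ee_rot: [0.0, 0.76, 0.65, -0.0]
contact_force: [-0.0, -2.5, -1.1]
width: 0.0107
gripper_force: 97.6
```

Contact at y ≈ −0.144 (rail x ≈ +0.008). I press slightly harder to pass 3 N.

send_rows:
  steps: [-1,0.05,0,0,0,-1,0.05,0,0,0,-1,0,0,0,0,-1,0,0,0,0]

```text
clock: 20.4
position: [0.5839, -0.1437, 0.0436]
ee_rot: [0.001, 0.76, 0.65, -0.001]
contact_force: [-1.1, -5.9, -0.4]
width: 0.0103
gripper_force: 97.7
```

```bash
python3 -c "
from h import *
x,y=rxy(.006);go(x,y,.0434,81.03)"
```

```text
t 20.4 pos [ 0.5839 -0.1437  0.0436] yaw 81.09 tilt [-2.0e-04 -2.2e-03 -1.0e+00] shift cm [-0.189 -0.018  0.019] roll 0.06 F [-1.12 -5.93 -0.39] w 0.0103
rail xy 0.0079 -0.0002
```

send_rows:
  steps: [-1,-0.1,0,0,0,-1,-0.1,0,0,0,-1,-0.1,0,0,0,-1,-0.09,0,0,0,-1,0,0,0,0,-1,0,0,0,0]

```text
clock: 21.0
position: [0.5835, -0.1459, 0.0434]
ee_rot: [-0.0, 0.76, 0.65, 0.0]
contact_force: [0.3, -0.1, -0.4]
width: 0.0113
gripper_force: 97.7
```

```bash
python3 -c "
from h import *
x,y=rxy(.0054);go(x,y,.0434,81.03)
print(get_state()['qpos'])"
```

```text
t 21.0 pos [ 0.5835 -0.1459  0.0434] yaw 81.05 tilt [ 1.e-04  6.e-04 -1.e+00] shift cm [-0.026 -0.01   0.005] roll 0.02 F [ 0.29 -0.06 -0.42] w 0.0113
rail xy 0.0057 -0.0001
[-3.61070604e-01  4.71569793e-01  1.70627476e+00  7.08276268e-04
  9.63912548e-01 -2.05208857e-01]
```

send_rows:
  steps: [-1,-0.02,-0.01,0,0,-1,0,0,0,5,-1,0,0,0,5,-1,0,0,0,5,-1,0,0,0,5,-1,0,0,0,0,-1,0,0,0,0]

```text
clock: 21.7
position: [0.5833, -0.1464, 0.0435]
ee_rot: [-0.0, 0.861, 0.509, 0.0]
contact_force: [0.2, 0.5, -1.5]
width: 0.0108
gripper_force: 97.6
```

```bash
python3 -c "
from h import *
x,y=rxy(.0054);go(x,y,.0434,-8.97);print(get_state()['moment'])"
```

```text
t 21.7 pos [ 0.5833 -0.1464  0.0435] yaw 61.15 tilt [ 1.e-04  2.e-04 -1.e+00] shift cm [ 0.023 -0.008  0.01 ] roll 70.12 F [ 0.17  0.49 -1.49] w 0.0108
rail xy 0.0052 -0.0
[ 0.03559468 -0.01710976 -0.00315562]
```

No resistance, so I continue turning in small portions.

send_rows:
  steps: [-1,0,0,0,5,-1,0,0,0,5,-1,0,0,0,5,-1,0,0,0,5,-1,0,0,0,0,-1,0,0,0,0]

```text
clock: 22.3
position: [0.5833, -0.1465, 0.0435]
ee_rot: [-0.0, 0.936, 0.352, 0.0]
contact_force: [0.2, -0.3, -1.5]
width: 0.0106
gripper_force: 97.6
```

```bash
python3 -c "
from h import *
x,y=rxy(.0054);go(x,y,.0434,-8.97);print(get_state()['moment'])"
```

```text
t 22.3 pos [ 0.5833 -0.1465  0.0435] yaw 41.2 tilt [ 1.e-04  1.e-04 -1.e+00] shift cm [ 0.02  -0.021  0.011] roll 50.17 F [ 0.2  -0.33 -1.53] w 0.0106
rail xy 0.0051 -0.0
[-0.01897821  0.01004988  0.02238575]
```

send_rows:
  steps: [-1,0,0,0,5,-1,0,0,0,5,-1,0,0,0,5,-1,0,0,0,5,-1,0,0,0,5,-1,0,0,0,0,-1,0,0,0,0]

```text
clock: 23.0
position: [0.5833, -0.1465, 0.0435]
ee_rot: [-0.0, 0.99, 0.141, 0.0]
contact_force: [-0.1, -0.0, -0.7]
width: 0.0108
gripper_force: 97.6
```

```bash
python3 -c "
from h import *
x,y=rxy(.0054);go(x,y,.0434,-8.97);print(get_state()['moment'])"
```

```text
t 23.0 pos [ 0.5833 -0.1465  0.0435] yaw 16.21 tilt [ 1.e-04  1.e-04 -1.e+00] shift cm [ 0.01  -0.029  0.01 ] roll 25.18 F [-0.14 -0.05 -0.72] w 0.0108
rail xy 0.0051 -0.0
[ 0.03648417  0.02483488 -0.01746967]
```

send_rows:
  steps: [-1,0,0,0,5,-1,0,0,0,5,-1,0,0,0,5,-1,0,0,0,5,-1,0,0,0,5,-1,0,0,0,0,-1,0,0,0,0]

```text
clock: 23.7
position: [0.5833, -0.1465, 0.0435]
ee_rot: [-0.0, 0.997, -0.077, 0.0]
contact_force: [1.0, -0.3, -0.6]
width: 0.0105
gripper_force: 97.6
```

```bash
python3 -c "
from h import *
x,y=rxy(.0054);go(x,y,.0424,-8.97);print(get_state()['moment'])"
```

```text
t 23.7 pos [ 0.5833 -0.1465  0.0435] yaw -8.78 tilt [ 1.e-04  1.e-04 -1.e+00] shift cm [-0.001 -0.032  0.109] roll 0.19 F [ 0.95 -0.3  -0.56] w 0.0105
rail xy 0.0051 -0.0
[0.02169485 0.02600588 0.00270959]
```

send_rows:
  steps: [-1,0,0,0.05,0,-1,0,0,0.05,0,-1,0,0,0.02,0,-1,0,0,0,0,-1,0,0,0,0]
  newtons: 20

```text
clock: 24.2
position: [0.5833, -0.1465, 0.0425]
ee_rot: [-0.0, 0.997, -0.078, 0.0]
contact_force: [0.1, 0.2, 0.9]
width: 0.0104
gripper_force: 98.0
```

```bash
python3 -c "
from h import *
x,y=rxy(.0054);go(x,y,.0424,-8.97);print(get_state()['moment'])"
```

```text
t 24.2 pos [ 0.5833 -0.1465  0.0425] yaw -8.94 tilt [ 2.e-04  0.e+00 -1.e+00] shift cm [-0.003 -0.031  0.006] roll 0.03 F [0.13 0.22 0.92] w 0.0104
rail xy 0.0051 -0.0
[0.08332816 0.04044918 0.00308483]
```

Resting on the floor with about 1.5 N. I release gradually, then rise.

send_rows:
  steps: [-0.7,0,0,0,0,-0.6,0,0,0,0,-0.4,0,0,0,0,-0.2,0,0,0,0,0,0,0,0,0,0,0,0,0,0,0,0,0,0,0]

```text
clock: 24.9
position: [0.5833, -0.1465, 0.0423]
ee_rot: [-0.0, 0.997, -0.078, 0.0]
contact_force: [-0.2, 1.8, -0.2]
width: 0.043
gripper_force: 0.0
```

Run:
```python
from h import *
x,y=rxy(.0054);go(x,y,.15,-8.97)
```

```text
t 24.9 pos [ 0.5833 -0.1465  0.0423] yaw -8.95 tilt [ 0.e+00  1.e-04 -1.e+00] shift cm [-1.0000e-03 -3.2000e-02 -1.0773e+01] roll 0.02 F [-0.17  1.76 -0.18] w 0.043
rail xy 0.0051 -0.0
```

send_rows:
  steps: [0,0,0,-0.5,0,0,0,0,-1,0,0,0,0,-2,0,0,0,0,-3,0,0,0,0,-3,0,0,0,0,-3,0,0,-4,0,-3,0,0,-4,0,0,0,0,-4,0,0,0,0,0,0,0,0,0,0,0,0,0]

```text
clock: 26.0
position: [0.4647, -0.1279, 0.1986]
ee_rot: [0.0, 0.997, -0.078, 0.001]
contact_force: [-0.0, -1.0, 1.0]
width: 0.0423
gripper_force: 0.0
```

Run:
```python
from h import *
st=get_state()
t=get_image('top');s=get_image('scene');w=get_image('wrist')
x,y=rxy(.0054)
print(proj(t,[x,y,.076]),proj(s,[x,y,.076]),wpix(w,st,[x,y,.076]),st['position'],st['width'])
def cr(c,p,k=30):
    u,v=map(int,p);return cv2.resize(c[max(v-k,0):v+k,max(u-k,0):u+k],(400,400),interpolation=2)
save('f',np.hstack([cr(t['color'],proj(t,[x,y,.05])),cr(s['color'],proj(s,[x,y,.05]))]))
save('f2',w['color'])
```

```text
[438.52354555 229.94203891] [229.50750689 299.10622762] [318.11023313  59.63490382] [ 0.464732   -0.12785543  0.19861108] 0.04234966763782004
```

View pics/f.png

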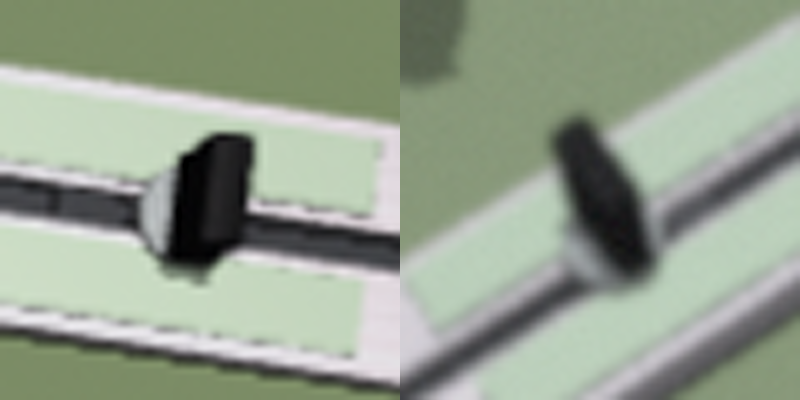

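View pics/f2.png

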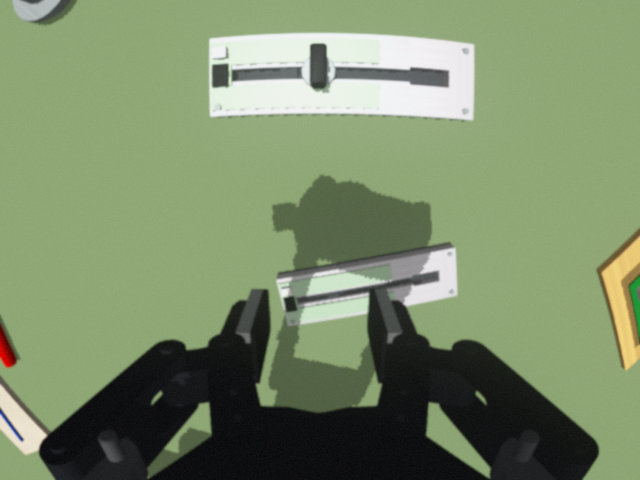

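The stud stands upright across the slot: in the wrist view the bar is at (318,65), at right angles to the slot, and was predicted at (318,60). The gripper is clear.

```bash
python3 -c "
from rig import sign_off
print(sign_off())"
```

```text
the job is handed in; nothing more can be done
None
```

The stud is in the largest rail: I slid it to the stop (about 6 N), eased it back about 2 mm, turned it a quarter turn without resistance and let it go. It stood upright across the slot in the last images, and I handed the job in at about 26 s; no verdict came back.

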